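# Lock the balance pan with its sprung transport hook

### The job

The balance is about to be carried to another bench, so lock its floating weighing pan with the transport catch: press the red knob right down so that the sprung hook reaches below the head of the pan's brass post, keep it fully down and slide it along its rail until the back of the hook just touches the post, then let the knob come all the way up so that the hook lifts the pan and holds it. The balance is delicate: nudge the post only very lightly with the hook, do not lean on the balance or its pan with the robot, and leave the bottles, jar, beaker, mortar and weight where they are.

Things in the scene. Friction and masses are not known exactly. Their poses are not given: they have to be found in the camera images.
- balance: white laboratory balance, 220 (x) x 280 (y) x 55 mm high, fixed; origin under the centre of its underside, z up, x from the keypad side (turned roughly to the robot) to the pan side. Its steel pan (100 mm across, top 18 mm above the housing) carries on a cross-bar a brass post: neck 6 mm thick, round head 14 mm across and 6 mm thick, top of the head 36 mm above the housing
- slot_mid (a point): fixed point over the middle of the pan's cross-bar (52 mm long, above a black slot), level with the underside of the post's head at rest (30 mm above the housing). The post stands anywhere along the cross-bar, up to 18 mm from this point either way along the balance's y; where is not reported: find it by touch or sight. Pushed by the hook it gives along y, 4 N per mm, and springs back
- catch: transport catch fixed on the balance, axes parallel to the balance's: two aluminium uprights 164 mm apart along y, 78 mm high, with a steel rail between; origin on the housing top, half-way between them. A black carriage (top 79 mm above the housing) slides on the rail; a sprung rod with a red knob on top passes down through it and carries the hook
- knob_top (a point): centre of the top face of the red knob, an upright cylinder 22 mm across and 28 mm tall with 30 mm of bare rod between it and the carriage when up. It moves with carriage and plunger. The hook's flat back wall faces +y (of the catch) and lies 6 mm to +y of this point
- pocket (a point): middle of the hook's pocket, on its seat; moves with the hook. The hook is a steel fork pointing to +y: two prongs 24 mm wide over all with a 10 mm gap for the post's neck, 17 mm of pocket between the back wall and a raised lip (4 mm thick, 4 mm above the seat) at the tips. The post is straight ahead of the fork, in +y
- carriage (a joint): position of the carriage along the rail, m, 0 to 0.10, growing to the catch's +y, towards the post; takes about 1 N to slide and stays where it is left
- plunger (a joint): how far the knob and hook are pressed down, m, 0 (up) to 0.014 (fully down, firm stop); the spring takes 5 N at the start, 8.5 N at the bottom, and returns by itself, gently. Only within 2 mm of fully down do the hook's lips pass below the post's head
- pan_lift (a joint): height of pan and post above rest, m: 0 at rest, 0.007 when the head sits in the fork's pocket and the knob is up, 0.011 if it wrongly sits on the lips; the pan falls back when not held
- amber_bottle_mid (a point): brown bottle 56 mm across, 120 mm tall, loose bystander; point at its centre, half-way up
- white_jar_mid (a point): white jar 64 mm across, 75 mm tall, loose bystander; point at its centre
- beaker_mid (a point): glass beaker 70 mm across, 90 mm tall, loose bystander; point at its centre
- mortar_mid (a point): white mortar bowl 116 mm across, 60 mm tall, loose bystander; point at its centre
- check_weight_mid (a point): brass knobbed weight 34 mm across, 60 mm tall, loose bystander; point at its centre

How it is judged:
By the outcome, as a careful person would: the job done as asked, in the order asked, and still so for the second after the job is handed in, with the robot touching nothing.
It also fails if it takes over 61 s, if anything falls off the work surface, if the arm or the gripper's body presses on something with over 40 N, if the wrist force passes 120 N, or if a joint passes its speed limit or range.

### The arm

A 6-joint arm with a two-finger parallel gripper is mounted at the origin on the work surface. World frame = base frame: x ahead of the robot, y to its left, z up, the work surface at z = 0. Lengths are in m, angles in rad, forces in N, time in s.
With the tool pointing down it reaches from about 0.275 to 1 m from the base axis. Payload 8.4 kg.
Tool frame: the origin (TCP) lies between the finger pads; the fingertips stand robot.tips_ahead ahead of it and the grasp point (between the pads) lies 3 mm ahead of it (robot.tips_ahead is the distance from the TCP to the fingertips, in m); z points along the fingers, y is the line along which they close (so a half turn about z gives the same grasp; the last joint's range is limited). The gripper opens to 85 mm and grips with 20 to 120 N. Pads are 22 mm wide; open, the fingers measure 114 mm over their backs; the gripper's body (76 mm by 85 mm) begins 54 mm behind the grasp point. The pads swing forward as they close: fully open they stand 13 mm farther back than shut.
Start: joints at [1.289, 0.353, 1.633, -0, 1.155, -0.002], TCP at [0.173, 0.601, 0.253] pointing down, gripper open.
Joint ranges: [-2.63, 2.63], [-0.92, 2.1], [0.06, 2.66], [-1.3, 4.44], [0, 2.69], [-3.02, 3.02]. Speed limits (rad/s): [2.22, 2.22, 2.79, 3.14, 3.14, 3.14].

### API

Orientations are given as a unit quaternion [w, x, y, z].
In Python, from bench import robot gives the robot as it stands.
- The arm moves only by the tool drive_tool, never from a script. Its argument "plan" is a list that holds one entry, the list of rows, each a list of 7 numbers: the shift along the world's x, y, z normalised to -1 to 1, where 1 is 25 cm, then the turn, a rotation vector about the world's x, y, z normalised to -1 to 1, where 1 is 90 degrees, then the opening, from 0 (shut) to 1 (fully open). In form: [[[x, y, z, rx, ry, rz, fingers], ...]]. A call has 1 to 10 rows; each row is the pose to reach, as a shift and turn from the pose commanded when the call began; what a row does not reach only later rows make up. A row lasts 1/10 s, in which the tool goes at most 50 mm and 8.59 degrees, less where a joint would pass 70% of its speed; a pose out of reach is approached as far as the arm can. A call with a number of a shift or a turn outside -1 to 1 is refused whole. A call with a gripper value outside its range is refused whole. The fingers move at their own pace and stop on an object; "grip_force" is the grip in N (left out, the last holds). Time passes only in rows, so rows that repeat a pose let the fingers close. It gives the time, the measured TCP pose, the force, the opening and the grip force at its end, in the units of the state.
- robot.get_obs(): the state, without advancing time (a new reading comes with each control period).
- robot.get_image(name): name is "side" or "top"; returns (picture, depth): 384x512x3 uint8, red, green, blue; 384x512 float32, m along the optical axis (not along the pixel's ray), 0 where there is no reading.
- robot.get_calibration(name): a dict with "camera_matrix" (3x3 intrinsics, pixels), "dist_coeffs" ([k1, k2, p1, p2, k3] as OpenCV has them; the pictures are not rectified), "eye" and "orientation" of the camera in the world. Camera axes: x right, y down, z forward; pixel columns grow to the right and rows downward; lengths in m; the calibration is good to about 2 mm. A picture is of the moment at which its call begins. get_calibration takes no time and is no camera call.
- robot.close_job(): hands the job in; it is judged then, once.
The state is a dict: "time_s": time; "qpos": joint angles; "qd": joint speeds; "joint_torque": joint torques, N m; "tcp_pos": TCP position; "eef_rot": TCP orientation; "force": force on the tool from outside, world axes, zero at the start; "ft_torque": the same for the moment, N m; "grip_width": finger opening in m; "finger_force": force on a finger pad.
Only numpy, scipy, OpenCV 4.12 (cv2) and the standard library are available. Lean on these libraries where they do the work, as an engineer would, in place of code of your own. Each camera call takes 0.05 s, during which the arm holds its last target. There are 200 camera calls.

## Working session

There is one attempt and no reset: what is moved stays moved. The work goes in short steps, Python scripts to look and compute and a tool call to move; the robot and the scene stay as the last step left them, time stands still between calls to the robot, and variables do not carry over. Pictures are saved under pics/ and viewed, at most 10 in all, crops included, and the job is handed in when it is done.

Besides the shell and the picture viewer there is one more tool, called after "Call:" as a command line: name --argument value ..., lists and objects as JSON in quotes. drive_tool: Moves the arm, as the interface text tells. Its arguments: {"type":"object","properties":{"plan":{"type":"array","items":{"type":"array","items":{"type":"array","items":{"type":"number","minimum":-1,"maximum":1}}}},"grip_force":{"type":"number"}},"required":["plan"]}

```bash
mkdir -p pics; ls; cat > h.py <<'E'
import numpy as np, cv2
from bench import robot
from scipy.spatial.transform import Rotation as R
def cal(n):
    c=robot.get_calibration(n); q=np.array(c["orientation"],float)
    Rm=R.from_quat(q[[1,2,3,0]]).as_matrix() if q.size==4 else q
    return np.array(c["camera_matrix"]),np.array(c["dist_coeffs"]),np.array(c["eye"]),Rm
def ray(n,uv):
    K,d,e,Rm=cal(n); p=cv2.undistortPoints(np.array(uv,float).reshape(-1,1,2),K,d)[:,0]
    return e,(Rm@np.c_[p,np.ones(len(p))].T).T   # depth-scaled
def onplane(n,uv,z):
    e,r=ray(n,uv); return e+r*((z-e[2])/r[:,2])[:,None]
def proj(n,P):
    K,d,e,Rm=cal(n); P=np.array(P,float).reshape(-1,3)
    return cv2.projectPoints((P-e)@Rm,np.zeros(3),np.zeros(3),K,d)[0][:,0]
def cloud(n,dep):
    h,w=dep.shape; u,v=np.meshgrid(np.arange(w),np.arange(h))
    e,r=ray(n,np.stack([u,v],-1).reshape(-1,2)); return (e+r*dep.reshape(-1,1)).reshape(h,w,3)
def tri(n1,uv1,n2,uv2):
    e1,r1=ray(n1,[uv1]);e2,r2=ray(n2,[uv2]);r1,r2=r1[0],r2[0]
    s=np.linalg.lstsq(np.c_[r1,-r2],e2-e1,rcond=None)[0]
    a,b=e1+s[0]*r1,e2+s[1]*r2; return (a+b)/2,np.linalg.norm(a-b)
E
python3 - <<'E'
from h import *
o=robot.get_obs();print(o, robot.tips_ahead)
for n in("side","top"):
    im,d=robot.get_image(n); np.save(f"pics/{n}.npy",im);np.save(f"pics/{n}_d.npy",d)
    cv2.imwrite(f"pics/{n}0.png",im[...,::-1]); print(n,cal(n))
E
```

```text
pics
{'time_s': 0.0, 'qpos': array([ 1.28859740e+00,  3.53631371e-01,  1.63412673e+00, -3.96600500e-05,
        1.15520655e+00, -2.41659535e-03]), 'qd': array([-2.32881647e-03, -1.47995692e-03,  6.31638905e-04,  1.64246628e-06,
        1.40921628e-03, -1.97133790e-03]), 'joint_torque': array([ 3.16533449e-03, -6.05267000e+01, -3.42073345e+01,  3.25371839e-04,
        9.30694048e-03, -3.93612993e-05]), 'tcp_pos': array([0.17248938, 0.60026587, 0.25257531]), 'eef_rot': array([-7.93403853e-05,  1.39427373e-01,  9.90232062e-01, -6.81635328e-04]), 'force': array([ 1.15422951, -0.03126358,  0.46999704]), 'ft_torque': array([0.09819216, 0.07131894, 0.06442608]), 'finger_force': 0.0, 'grip_width': 0.0857103254673689} 0.022
side (array([[377.41661965,   0.        , 260.48674099],
       [  0.        , 377.41661965, 196.47032844],
       [  0.        ,   0.        ,   1.        ]]), array([-0.12385056,  0.        ,  0.        ,  0.        ,  0.        ]), array([-0.08771956, -0.62522271,  0.94403389]), array([[ 0.73072156, -0.4716448 ,  0.49355564],
       [-0.68258681, -0.49311194,  0.53936616],
       [-0.01101106, -0.73102106, -0.68226605]]))
top (array([[449.59977087,   0.        , 260.49129821],
       [  0.        , 449.59977087, 187.01105229],
       [  0.        ,   0.        ,   1.        ]]), array([-0.07548145,  0.        ,  0.        ,  0.        ,  0.        ]), array([0.27538315, 0.00409569, 1.49925522]), array([[-0.00973085, -0.98682678,  0.1614875 ],
       [-0.99992259,  0.01085514,  0.00608127],
       [-0.00775413, -0.16141582, -0.98685602]]))
```

View pics/side0.png

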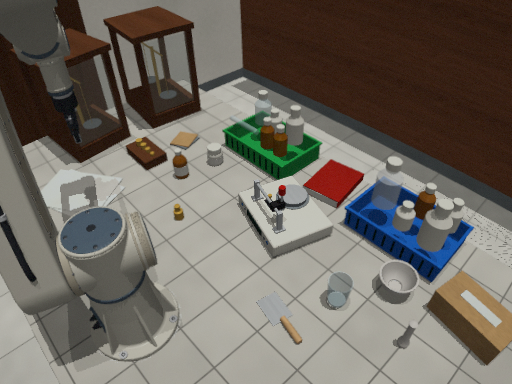

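View pics/top0.png

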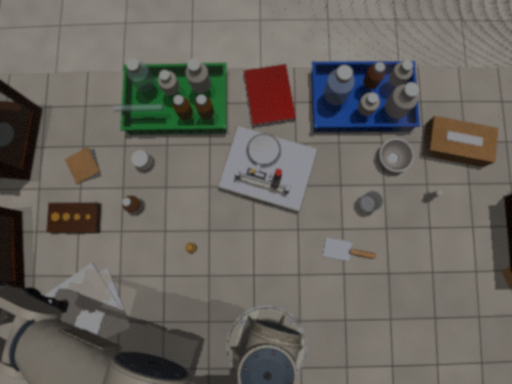

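The side view shows the balance near (285,212) with the red knob at about (282,190). In the top view the balance is near (268,168), the knob at (277,175) and the brass post left of it at about (252,173). Next I'll zoom in and measure.

```bash
python3 - <<'E'
from h import *
A={n:(np.load(f"pics/{n}.npy"),np.load(f"pics/{n}_d.npy")) for n in("side","top")}
c1=cv2.resize(A["side"][0][165:255,230:340],None,fx=5,fy=5,interpolation=cv2.INTER_CUBIC)
c2=cv2.resize(A["top"][0][125:215,215:325],None,fx=5,fy=5,interpolation=cv2.INTER_CUBIC)
cv2.imwrite("pics/c_side.png",c1[...,::-1]);cv2.imwrite("pics/c_top.png",c2[...,::-1])
for n in A:
    im,d=A[n]; P=cloud(n,d)
    m=(abs(P[...,2]-.055)<.008)&(P[...,0]>.3)&(P[...,0]<.8)&(abs(P[...,1])<.25)&(d>0)
    m=m.astype(np.uint8); k,l,s,c=cv2.connectedComponentsWithStats(m); i=1+s[1:,4].argmax()
    pts=P[l==i]; r=cv2.minAreaRect(pts[:,:2].astype(np.float32)); print(n,s[i],r,np.median(pts[:,2]))
    h=cv2.cvtColor(im,cv2.COLOR_RGB2HSV)
    red=((h[...,0]<8)|(h[...,0]>172))&(h[...,1]>150)&(h[...,2]>60)
    k,l,s,c=cv2.connectedComponentsWithStats(red.astype(np.uint8))
    for j in range(1,k):
        if 12<s[j,4]<400:
            q=P[l==j]; print("red",n,s[j],c[j],np.median(q,0),q[:,2].max())
E
```

```text
side [ 238  188   96   60 2635] ((0.5747551321983337, -0.014185816049575806), (0.2801828980445862, 0.22219815850257874), 72.39485931396484) 0.05256931770018469
red side [279 185   7  11  62] [281.66129032 189.91935484] [ 0.52863837 -0.04702286  0.18615052] 0.19232941248233704
top [ 218  126   99   85 4330] ((0.5752906203269958, -0.010577261447906494), (0.2800542712211609, 0.22320730984210968), 72.46456909179688) 0.055360507492950406
red top [276 170   5   7  28] [277.92857143 172.71428571] [ 0.5313412  -0.04009415  0.19218448] 0.19692384164929355
```

View pics/c_side.png

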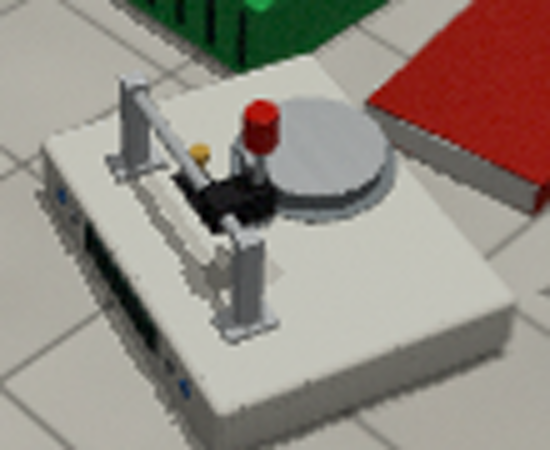

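View pics/c_top.png

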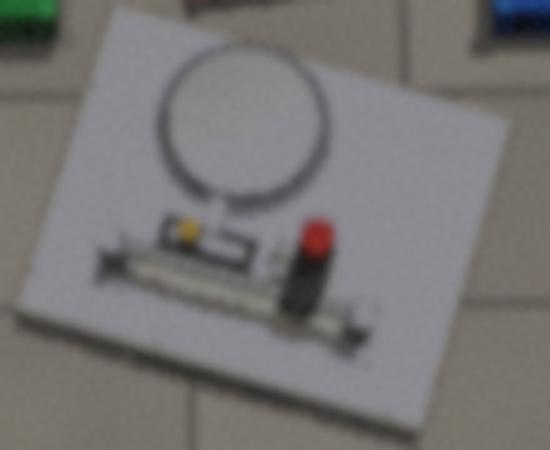

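Crops: in the side view the red knob's top face is at about (282,186.5) and the brass head at (270,195.5). In the top view the knob is at about (278,172.5) and the head at (252.5,171). Next I'll triangulate both.

```bash
cat >> h.py <<'E'
ex=np.array([.9533,-.3018,0]);ey=np.array([.3018,.9533,0]);B=np.array([.575,-.012,.055])
def incatch(p): d=np.array(p)-B; return np.round(1e3*np.array([d@ex,d@ey,d[2]]),1)
def blobs(n,im):
    h=cv2.cvtColor(im,cv2.COLOR_RGB2HSV).astype(int); H,S,V=h[...,0],h[...,1],h[...,2]
    c=proj(n,[B+[0,0,.08]])[0]; w=np.zeros(H.shape,bool); w[int(c[1])-35:int(c[1])+35,int(c[0])-30:int(c[0])+30]=1
    out={}
    for k,m in (("red",((H<10)|(H>170))&(S>110)&(V>50)),("brass",(H>12)&(H<30)&(S>90)&(V>60))):
        q,l,s,_=cv2.connectedComponentsWithStats((m&w).astype(np.uint8))
        if q<2: out[k]=None; continue
        i=1+s[1:,4].argmax(); y,x=np.nonzero(l==i); wt=S[y,x].astype(float)
        out[k]=(np.array([(x*wt).sum(),(y*wt).sum()])/wt.sum(), s[i])
    return out
E
python3 - <<'E'
from h import *
b={n:blobs(n,np.load(f"pics/{n}.npy")) for n in("side","top")}; print(b)
for k in("red","brass"):
    p,e=tri("side",b["side"][k][0],"top",b["top"][k][0]); print(k,p.round(4),e,incatch(p))
    for n in b:
        z=.178 if k=="red" else .089; print(n,incatch(onplane(n,[b[n][k][0]],z)[0]))
for n in b: print(n, incatch(onplane(n,[{"side":(282.3,186.5),"top":(278.2,172.3)}[n]],.192)[0]))
o=robot.get_obs(); print(o["tcp_pos"],R.from_quat(o["eef_rot"][[1,2,3,0]]).as_matrix().round(4))
E
```

```text
{'side': {'red': (array([309.11312512, 183.51887592]), array([303, 177,  10,  13,  71], dtype=int32)), 'brass': (array([269.60933082, 195.39820924]), array([268, 194,   4,   5,  14], dtype=int32))}, 'top': {'red': (array([277.91695067, 172.8367713 ]), array([275, 170,   6,   7,  34], dtype=int32)), 'brass': (array([252.35386473, 171.05072464]), array([251, 169,   4,   5,  14], dtype=int32))}}
red [ 0.5619 -0.0692  0.1961] 0.08507724777017567 [  4.8 -58.4 141.1]
side [ 58.9 -53.3 123. ]
top [-30.5 -39.4 123. ]
brass [0.5598 0.038  0.0836] 0.0013576201759589476 [-29.6  43.1  28.6]
side [-31.5  37.8  34. ]
top [-31.2  42.9  34. ]
side [-29.8 -42.9 137. ]
top [-31.5 -40.1 137. ]
[0.17249333 0.60031245 0.25264518] [[-9.611e-01  2.762e-01 -3.000e-04]
 [ 2.762e-01  9.611e-01 -1.200e-03]
 [ 0.000e+00 -1.200e-03 -1.000e+00]]
```

Call:
drive_tool --plan '[[[0.48, -0.856, 0.2, 0, 0, -0.017, 1], [0.48, -0.856, 0.2, 0, 0, -0.017, 1], [0.48, -0.856, 0.2, 0, 0, -0.017, 1], [0.48, -0.856, 0.2, 0, 0, -0.017, 1], [0.48, -0.856, 0.2, 0, 0, -0.017, 1], [0.48, -0.856, 0.2, 0, 0, -0.017, 1]]]'

```text
time_s: 0.7
tcp_pos: [0.2947, 0.3828, 0.3043]
eef_rot: [0.001, 0.154, 0.988, -0.0]
force: [-0.7, 0.9, -0.4]
grip_width: 0.0856
finger_force: 0.0
```

Call:
drive_tool --plan '[[[0.48, -0.856, 0, 0, 0, 0, 1], [0.48, -0.856, 0, 0, 0, 0, 1], [0.48, -0.856, 0, 0, 0, 0, 1], [0.48, -0.856, 0, 0, 0, 0, 1], [0.48, -0.856, 0, 0, 0, 0, 1], [0.48, -0.856, 0, 0, 0, 0, 1]]]'

```text
time_s: 1.3
tcp_pos: [0.4145, 0.1691, 0.3031]
eef_rot: [0.0, 0.155, 0.988, -0.001]
force: [-0.2, 0.2, 0.7]
grip_width: 0.0855
finger_force: 0.0
```

Call:
drive_tool --plan '[[[0.48, -0.856, 0, 0, 0, 0, 1], [0.48, -0.856, 0, 0, 0, 0, 1], [0.48, -0.856, 0, 0, 0, 0, 1], [0.48, -0.856, 0, 0, 0, 0, 1], [0.48, -0.856, 0, 0, 0, 0, 1], [0.48, -0.856, 0, 0, 0, 0, 1], [0.48, -0.856, 0, 0, 0, 0, 1], [0.48, -0.856, 0, 0, 0, 0, 1]]]'

```text
time_s: 2.1
tcp_pos: [0.5321, -0.04, 0.3028]
eef_rot: [-0.001, 0.152, 0.988, 0.0]
force: [-0.3, -0.7, 0.4]
grip_width: 0.0854
finger_force: 0.0
```

Call:
drive_tool --plan '[[[0.0, -0.008, -0.28, 0, 0, 0, 1], [0.0, -0.008, -0.28, 0, 0, 0, 1], [0.0, -0.008, -0.28, 0, 0, 0, 1], [0.0, -0.008, -0.28, 0, 0, 0, 1]]]'

```text
time_s: 2.5
tcp_pos: [0.5326, -0.0421, 0.2339]
eef_rot: [-0.0, 0.152, 0.988, 0.0]
force: [0.7, -0.1, 0.6]
grip_width: 0.0857
finger_force: 0.0
```

```bash
python3 - <<'E'
from h import *
im,d=robot.get_image("side"); t,dt=robot.get_image("top")
cat=np.hstack([cv2.resize(i,None,fx=5,fy=5,interpolation=cv2.INTER_CUBIC) for i in (im[150:240,240:320],t[125:215,235:315])])
cv2.imwrite("pics/a1.png",cat[...,::-1]); o=robot.get_obs(); print(o["tcp_pos"],incatch(o["tcp_pos"]),o["force"])
E
```

```text
[ 0.53351889 -0.04265798  0.23497765] [-30.3 -41.7 180. ] [ 0.69893296 -0.36793227 -0.63821658]
```

View pics/a1.png

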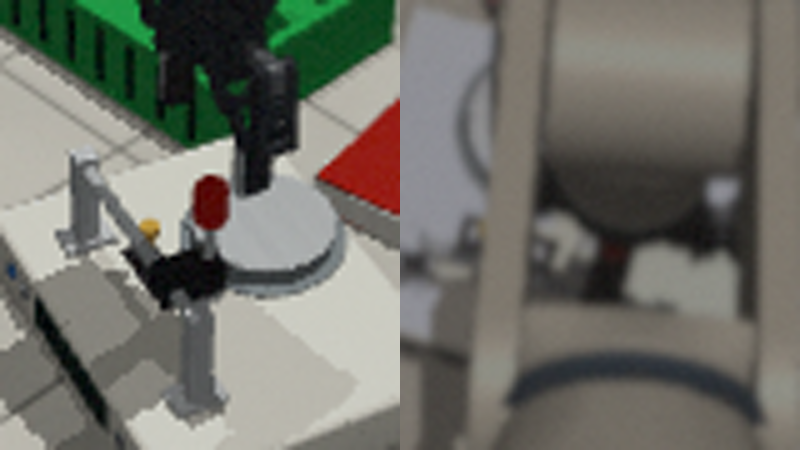

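Side crop: the fingers straddle the red knob (tips about (180,105) and (255,190), knob top (212,180)), and the post is at (149,228). I'll descend and grip.

Call:
drive_tool --plan '[[[0.0, 0, -0.09, 0, 0, 0, 1], [0.0, 0, -0.184, 0, 0, 0, 1], [0.0, 0, -0.184, 0, 0, 0, 1], [0.0, 0, -0.184, 0, 0, 0, 1]]]'

```text
time_s: 3.0
tcp_pos: [0.5332, -0.0432, 0.1885]
eef_rot: [0.0, 0.153, 0.988, 0.0]
force: [-0.7, 0.6, 0.8]
grip_width: 0.0858
finger_force: 0.0
```

Call:
drive_tool --plan '[[[0, 0, 0, 0, 0, 0, 0.6], [0, 0, 0, 0, 0, 0, 0.4], [0, 0, 0, 0, 0, 0, 0.35], [0, 0, 0, 0, 0, 0, 0.3], [0, 0, 0, 0, 0, 0, 0.25], [0, 0, 0, 0, 0, 0, 0.2], [0, 0, 0, 0, 0, 0, 0.1], [0, 0, 0, 0, 0, 0, 0], [0, 0, 0, 0, 0, 0, 0], [0, 0, 0, 0, 0, 0, 0]]]' --grip_force 40

```text
time_s: 4.0
tcp_pos: [0.5329, -0.0433, 0.1874]
eef_rot: [0.0, 0.153, 0.988, 0.0]
force: [0.4, 0.7, 3.6]
grip_width: 0.0209
finger_force: 39.0
```

Call:
drive_tool --plan '[[[0, 0, -0.01, 0, 0, 0, 0], [0, 0, -0.02, 0, 0, 0, 0], [0, 0, -0.03, 0, 0, 0, 0], [0, 0, -0.04, 0, 0, 0, 0], [0, 0, -0.044, 0, 0, 0, 0], [0, 0, -0.044, 0, 0, 0, 0], [0, 0, -0.044, 0, 0, 0, 0]]]'

```text
time_s: 4.7
tcp_pos: [0.5329, -0.0433, 0.1766]
eef_rot: [0.0, 0.153, 0.988, 0.0]
force: [-0.3, 0.7, 7.5]
grip_width: 0.0211
finger_force: 39.2
```

Call:
drive_tool --plan '[[[0, 0, -0.004, 0, 0, 0, 0], [0, 0, -0.004, 0, 0, 0, 0]]]'

```text
time_s: 4.9
tcp_pos: [0.5329, -0.0433, 0.1756]
eef_rot: [0.0, 0.153, 0.988, 0.0]
force: [-0.1, 1.0, 7.8]
grip_width: 0.0209
finger_force: 39.2
```

Call:
drive_tool --plan '[[[0, 0, -0.004, 0, 0, 0, 0], [0, 0, -0.004, 0, 0, 0, 0]]]'

```text
time_s: 5.1
tcp_pos: [0.5329, -0.0433, 0.1746]
eef_rot: [0.0, 0.153, 0.988, 0.0]
force: [-0.4, 0.9, 7.9]
grip_width: 0.0209
finger_force: 39.3
```

Call:
drive_tool --plan '[[[0, 0, -0.002, 0, 0, 0, 0], [0, 0, -0.002, 0, 0, 0, 0]]]'

```text
time_s: 5.3
tcp_pos: [0.5329, -0.0433, 0.1741]
eef_rot: [0.0, 0.153, 0.988, 0.0]
force: [0.2, 0.9, 7.6]
grip_width: 0.0207
finger_force: 39.3
```

Call:
drive_tool --plan '[[[0, 0, -0.002, 0, 0, 0, 0], [0, 0, -0.002, 0, 0, 0, 0]]]'

```text
time_s: 5.5
tcp_pos: [0.5329, -0.0433, 0.1737]
eef_rot: [0.0, 0.153, 0.988, 0.0]
force: [-0.4, 0.2, 9.2]
grip_width: 0.0208
finger_force: 39.5
```

Call:
drive_tool --plan '[[[0, 0, -0.002, 0, 0, 0, 0], [0, 0, -0.002, 0, 0, 0, 0]]]'

```text
time_s: 5.7
tcp_pos: [0.533, -0.0434, 0.1736]
eef_rot: [0.001, 0.153, 0.988, 0.0]
force: [-2.1, 1.3, 13.3]
grip_width: 0.0205
finger_force: 40.0
```

Call:
drive_tool --plan '[[[0, 0, -0.002, 0, 0, 0, 0], [0, 0, -0.002, 0, 0, 0, 0]]]'

```text
time_s: 5.9
tcp_pos: [0.5331, -0.0434, 0.1736]
eef_rot: [0.001, 0.153, 0.988, 0.0]
force: [-3.0, 1.5, 16.0]
grip_width: 0.0207
finger_force: 40.4
```

Call:
drive_tool --plan '[[[0, 0, 0.0012, 0, 0, 0, 0], [0.004, 0.0126, 0.0012, 0, 0, 0, 0], [0.008, 0.0253, 0.0012, 0, 0, 0, 0], [0.012, 0.0379, 0.0012, 0, 0, 0, 0], [0.016, 0.0505, 0.0012, 0, 0, 0, 0], [0.02, 0.0632, 0.0012, 0, 0, 0, 0], [0.024, 0.0758, 0.0012, 0, 0, 0, 0], [0.024, 0.0758, 0.0012, 0, 0, 0, 0]]]'

```text
time_s: 6.7
tcp_pos: [0.5392, -0.0242, 0.1736]
eef_rot: [0.001, 0.153, 0.988, 0.0]
force: [-2.4, 1.5, 14.0]
grip_width: 0.0207
finger_force: 40.0
```

Call:
drive_tool --plan '[[[0.004, 0.0126, 0, 0, 0, 0, 0], [0.008, 0.0253, 0, 0, 0, 0, 0], [0.012, 0.0379, 0, 0, 0, 0, 0], [0.016, 0.0505, 0, 0, 0, 0, 0], [0.02, 0.0632, 0, 0, 0, 0, 0], [0.024, 0.0758, 0, 0, 0, 0, 0], [0.024, 0.0758, 0, 0, 0, 0, 0]]]'

```text
time_s: 7.4
tcp_pos: [0.5452, -0.0052, 0.1736]
eef_rot: [0.001, 0.153, 0.988, 0.0]
force: [-1.8, 0.7, 13.8]
grip_width: 0.0206
finger_force: 40.1
```

```bash
python3 - <<'E'
from h import *
im,d=robot.get_image("side"); t,dt=robot.get_image("top")
cat=np.hstack([cv2.resize(i,None,fx=5,fy=5,interpolation=cv2.INTER_CUBIC) for i in (im[150:240,240:320],t[125:215,235:315])])
cv2.imwrite("pics/a2.png",cat[...,::-1])
F=[]
for i in range(3):
    robot.get_image("side"); o=robot.get_obs(); f=o["force"]; F.append([f@ex,f@ey,f[2]])
print(np.round(F,2),incatch(o["tcp_pos"])); b=blobs("side",im)["brass"]; print(b)
E
```

```text
[[-1.81  0.91 13.58]
 [-3.13  1.51 14.13]
 [-3.56  0.13 13.36]] [-30.5  -2.6 118.6]
None
```

View pics/a2.png

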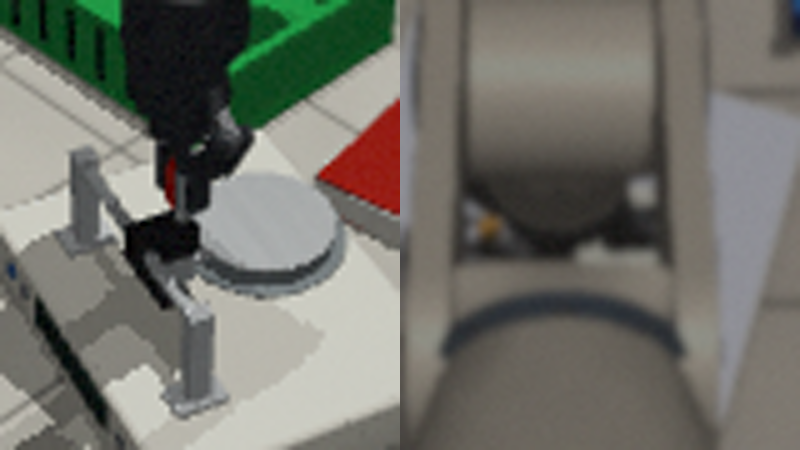

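Side view: the knob is pressed down and the carriage has moved 40 mm. Top view: the post is still at about (252.6,170). I'll carry on towards it.

Call:
drive_tool --plan '[[[0.0036, 0.0114, 0, 0, 0, 0, 0], [0.0072, 0.0229, 0, 0, 0, 0, 0], [0.0109, 0.0343, 0, 0, 0, 0, 0], [0.0145, 0.0458, 0, 0, 0, 0, 0], [0.0181, 0.0572, 0, 0, 0, 0, 0], [0.0217, 0.0686, 0, 0, 0, 0, 0], [0.0242, 0.0763, 0, 0, 0, 0, 0], [0.0242, 0.0763, 0, 0, 0, 0, 0]]]'

```text
time_s: 8.45
tcp_pos: [0.5512, 0.0138, 0.1736]
eef_rot: [0.001, 0.153, 0.988, 0.0]
force: [-1.4, 1.7, 13.6]
grip_width: 0.0211
finger_force: 40.1
```

```bash
cat > f.py <<'E'
from h import *
F=[];T=[]
for i in range(8):
    im,_=robot.get_image("top"); o=robot.get_obs(); f=o["force"]; F.append([f@ex,f@ey,f[2]]); T.append(blobs("top",im)["brass"])
print("mean",np.mean(F,0).round(2),"sd",np.std(F,0).round(2),incatch(o["tcp_pos"]),o["time_s"]); print([t[0].round(2) for t in T if t][:3])
E
python3 f.py
```

```text
mean [-2.18  0.5  13.86] sd [0.48 0.55 0.45] [-30.5  17.4 118.6] 8.85
[]
```

Call:
drive_tool --plan '[[[0.0012, 0.0038, 0, 0, 0, 0, 0], [0.0024, 0.0076, 0, 0, 0, 0, 0], [0.0036, 0.0114, 0, 0, 0, 0, 0], [0.0048, 0.0153, 0, 0, 0, 0, 0], [0.0048, 0.0153, 0, 0, 0, 0, 0]]]'

```text
time_s: 9.35
tcp_pos: [0.5523, 0.0175, 0.1736]
eef_rot: [0.001, 0.153, 0.988, 0.0]
force: [-1.8, 0.3, 13.9]
grip_width: 0.0205
finger_force: 40.1
```

```bash
python3 f.py
```

```text
mean [-2.28 -0.48 14.11] sd [0.21 0.52 0.5 ] [-30.5  21.2 118.6] 9.75
[]
```

Call:
drive_tool --plan '[[[0.0006, 0.0019, 0, 0, 0, 0, 0], [0.0006, 0.0019, 0, 0, 0, 0, 0]]]'

```text
time_s: 9.95
tcp_pos: [0.5525, 0.0179, 0.1736]
eef_rot: [0.001, 0.153, 0.988, -0.0]
force: [-3.2, 0.1, 13.6]
grip_width: 0.0206
finger_force: 40.1
```

```bash
python3 f.py
```

```text
mean [-2.41 -0.57 14.34] sd [0.46 0.16 0.63] [-30.5  21.6 118.6] 10.35
[]
```

Call:
drive_tool --plan '[[[0.0012, 0.0038, 0, 0, 0, 0, 0], [0.0012, 0.0038, 0, 0, 0, 0, 0]]]'

```text
time_s: 10.55
tcp_pos: [0.5528, 0.0189, 0.1736]
eef_rot: [0.001, 0.153, 0.988, -0.0]
force: [-2.1, 0.9, 13.1]
grip_width: 0.0206
finger_force: 40.1
```

```bash
python3 f.py
```

```text
mean [-2.34 -0.81 14.13] sd [0.48 0.27 0.57] [-30.5  22.7 118.6] 10.95
[]
```

Call:
drive_tool --plan '[[[0.0006, 0.0019, 0, 0, 0, 0, 0], [0.0006, 0.0019, 0, 0, 0, 0, 0]]]'

```text
time_s: 11.15
tcp_pos: [0.5529, 0.0193, 0.1736]
eef_rot: [0.001, 0.153, 0.988, -0.0]
force: [-2.2, 0.2, 13.1]
grip_width: 0.0208
finger_force: 40.1
```

```bash
python3 f.py
```

```text
mean [-2.28 -0.72 14.29] sd [0.78 0.69 0.47] [-30.5  23.1 118.6] 11.55
[]
```

Call:
drive_tool --plan '[[[0.0006, 0.0019, 0, 0, 0, 0, 0], [0.0012, 0.0038, 0, 0, 0, 0, 0], [0.0012, 0.0038, 0, 0, 0, 0, 0]]]'

```text
time_s: 11.85
tcp_pos: [0.5532, 0.0203, 0.1736]
eef_rot: [0.001, 0.153, 0.988, -0.0]
force: [-1.9, 0.8, 14.5]
grip_width: 0.0203
finger_force: 40.1
```

```bash
python3 f.py
```

```text
mean [-1.98 -0.66 14.08] sd [0.33 0.47 0.61] [-30.5  24.1 118.6] 12.25
[]
```

Call:
drive_tool --plan '[[[0.0006, 0.0019, 0, 0, 0, 0, 0], [0.0006, 0.0019, 0, 0, 0, 0, 0]]]'

```text
time_s: 12.45
tcp_pos: [0.5533, 0.0207, 0.1736]
eef_rot: [0.001, 0.153, 0.988, -0.0]
force: [-1.9, 0.4, 14.7]
grip_width: 0.0207
finger_force: 40.1
```

```bash
python3 f.py
```

```text
mean [-1.91 -0.48 13.92] sd [0.71 0.58 0.52] [-30.5  24.6 118.6] 12.85
[]
```

Call:
drive_tool --plan '[[[0.0006, 0.0019, 0, 0, 0, 0, 0], [0.0012, 0.0038, 0, 0, 0, 0, 0], [0.0012, 0.0038, 0, 0, 0, 0, 0]]]'

```text
time_s: 13.15
tcp_pos: [0.5537, 0.0217, 0.1736]
eef_rot: [0.001, 0.153, 0.988, -0.0]
force: [-2.2, -0.3, 14.3]
grip_width: 0.0205
finger_force: 40.1
```

```bash
python3 f.py
```

```text
mean [-2.36 -0.63 14.07] sd [0.28 0.47 0.48] [-30.5  25.7 118.6] 13.55
[]
```

Call:
drive_tool --plan '[[[0.0006, 0.0019, 0, 0, 0, 0, 0], [0.0006, 0.0019, 0, 0, 0, 0, 0]]]'

```text
time_s: 13.75
tcp_pos: [0.5538, 0.0221, 0.1736]
eef_rot: [0.001, 0.153, 0.988, -0.0]
force: [-2.3, 0.1, 13.9]
grip_width: 0.0209
finger_force: 40.1
```

```bash
python3 f.py
```

```text
mean [-2.26 -0.97 13.67] sd [0.41 0.68 0.25] [-30.5  26.1 118.6] 14.15
[]
```

Call:
drive_tool --plan '[[[0.0006, 0.0019, 0, 0, 0, 0, 0], [0.0006, 0.0019, 0, 0, 0, 0, 0]]]'

```text
time_s: 14.35
tcp_pos: [0.554, 0.0226, 0.1736]
eef_rot: [0.001, 0.153, 0.988, -0.0]
force: [-3.6, 0.0, 13.4]
grip_width: 0.0207
finger_force: 40.1
```

```bash
sed -i 's/range(8)/range(5)/' f.py; python3 f.py
```

```text
mean [-2.24 -0.5  14.47] sd [0.45 0.21 0.48] [-30.5  26.6 118.6] 14.6
[]
```

Call:
drive_tool --plan '[[[0.0006, 0.0019, 0, 0, 0, 0, 0], [0.0006, 0.0019, 0, 0, 0, 0, 0]]]'

```text
time_s: 14.8
tcp_pos: [0.5541, 0.0231, 0.1736]
eef_rot: [0.001, 0.153, 0.988, -0.0]
force: [-2.6, -0.3, 14.3]
grip_width: 0.0204
finger_force: 40.1
```

```bash
python3 f.py
```

```text
mean [-1.98 -0.91 14.03] sd [0.38 0.45 0.71] [-30.5  27.2 118.6] 15.05
[]
```

Call:
drive_tool --plan '[[[0.0006, 0.0019, 0, 0, 0, 0, 0], [0.0006, 0.0019, 0, 0, 0, 0, 0]]]'

```text
time_s: 15.25
tcp_pos: [0.5543, 0.0236, 0.1736]
eef_rot: [0.001, 0.153, 0.988, -0.0]
force: [-2.3, -0.1, 14.1]
grip_width: 0.0209
finger_force: 40.1
```

```bash
python3 f.py
```

```text
mean [-2.61 -0.83 13.94] sd [0.31 0.34 0.51] [-30.5  27.7 118.7] 15.5
[]
```

Call:
drive_tool --plan '[[[0.0006, 0.0019, 0, 0, 0, 0, 0], [0.0006, 0.0019, 0, 0, 0, 0, 0]]]'

```text
time_s: 15.7
tcp_pos: [0.5544, 0.024, 0.1736]
eef_rot: [0.001, 0.153, 0.988, -0.0]
force: [-3.2, 0.1, 13.4]
grip_width: 0.0208
finger_force: 40.1
```

```bash
python3 f.py
```

```text
mean [-1.89 -1.07 14.09] sd [0.27 0.5  0.56] [-30.5  28.1 118.6] 15.95
[]
```

Call:
drive_tool --plan '[[[0.0006, 0.0019, 0, 0, 0, 0, 0], [0.0006, 0.0019, 0, 0, 0, 0, 0]]]'

```text
time_s: 16.15
tcp_pos: [0.5546, 0.0245, 0.1736]
eef_rot: [0.001, 0.153, 0.988, -0.0]
force: [-2.0, 0.2, 14.8]
grip_width: 0.0209
finger_force: 40.1
```

```bash
python3 f.py
```

```text
mean [-2.22 -0.77 13.72] sd [0.4  0.43 0.43] [-30.5  28.6 118.6] 16.4
[]
```

Call:
drive_tool --plan '[[[0.0006, 0.0019, 0, 0, 0, 0, 0], [0.0006, 0.0019, 0, 0, 0, 0, 0]]]'

```text
time_s: 16.6
tcp_pos: [0.5547, 0.025, 0.1736]
eef_rot: [0.001, 0.153, 0.988, -0.0]
force: [-2.6, -0.1, 14.6]
grip_width: 0.0208
finger_force: 40.1
```

```bash
python3 f.py
```

```text
mean [-1.96 -0.74 14.21] sd [0.41 0.4  0.77] [-30.5  29.2 118.6] 16.85
[]
```

Call:
drive_tool --plan '[[[0.0006, 0.0019, 0, 0, 0, 0, 0], [0.0006, 0.0019, 0, 0, 0, 0, 0]]]'

```text
time_s: 17.05
tcp_pos: [0.5548, 0.0254, 0.1736]
eef_rot: [0.001, 0.153, 0.988, -0.0]
force: [-2.2, -0.8, 13.9]
grip_width: 0.0207
finger_force: 40.1
```

```bash
python3 f.py
```

```text
mean [-1.93 -0.85 14.22] sd [0.46 0.47 0.49] [-30.5  29.6 118.6] 17.3
[]
```

Call:
drive_tool --plan '[[[0.0006, 0.0019, 0, 0, 0, 0, 0], [0.0006, 0.0019, 0, 0, 0, 0, 0]]]'

```text
time_s: 17.5
tcp_pos: [0.555, 0.0258, 0.1736]
eef_rot: [0.001, 0.153, 0.988, -0.0]
force: [-3.5, -2.0, 14.2]
grip_width: 0.0207
finger_force: 40.1
```

```bash
python3 f.py
```

```text
mean [-2.04 -1.98 14.18] sd [0.28 0.25 0.46] [-30.5  29.9 118.6] 17.75
[]
```

Call:
drive_tool --plan '[[[0.0006, 0.0019, 0, 0, 0, 0, 0], [0.0006, 0.0019, 0, 0, 0, 0, 0]]]'

```text
time_s: 17.95
tcp_pos: [0.5551, 0.0261, 0.1736]
eef_rot: [0.001, 0.153, 0.988, -0.0]
force: [-2.8, -2.0, 14.0]
grip_width: 0.0211
finger_force: 40.1
```

```bash
python3 f.py
```

```text
mean [-1.64 -2.85 14.14] sd [0.43 0.7  0.41] [-30.5  30.3 118.6] 18.2
[]
```

Contact at about y=29.8: the force rose to roughly 2 N above friction. I'll ease off 0.4 mm, keeping the knob down, then let it rise slowly.

Call:
drive_tool --plan '[[[-0.0005, -0.0015, 0, 0, 0, 0, 0], [-0.0005, -0.0015, 0, 0, 0, 0, 0]]]'

```text
time_s: 18.4
tcp_pos: [0.555, 0.0259, 0.1736]
eef_rot: [0.001, 0.153, 0.988, -0.0]
force: [-3.1, -1.0, 13.6]
grip_width: 0.0208
finger_force: 40.1
```

```bash
python3 f.py
```

```text
mean [-2.04 -1.3  14.25] sd [0.41 0.17 0.47] [-30.5  30.1 118.6] 18.65
[]
```

Call:
drive_tool --plan '[[[0, 0, 0.004, 0, 0, 0, 0], [0, 0, 0.01, 0, 0, 0, 0], [0, 0, 0.016, 0, 0, 0, 0], [0, 0, 0.022, 0, 0, 0, 0], [0, 0, 0.028, 0, 0, 0, 0], [0, 0, 0.032, 0, 0, 0, 0], [0, 0, 0.036, 0, 0, 0, 0], [0, 0, 0.04, 0, 0, 0, 0], [0, 0, 0.04, 0, 0, 0, 0]]]'

```text
time_s: 19.55
tcp_pos: [0.5547, 0.0259, 0.1827]
eef_rot: [0.0, 0.153, 0.988, -0.0]
force: [1.7, -3.7, 4.3]
grip_width: 0.021
finger_force: 39.1
```

```bash
python3 f.py
```

```text
mean [ 2.16 -2.75  3.82] sd [0.58 0.37 0.28] [-30.8  30.1 127.6] 19.8
[]
```

Call:
drive_tool --plan '[[[0, 0, 0.004, 0, 0, 0, 0], [0, 0, 0.008, 0, 0, 0, 0], [0, 0, 0.012, 0, 0, 0, 0], [0, 0, 0.015, 0, 0, 0, 0], [0, 0, 0.015, 0, 0, 0, 0]]]'

```text
time_s: 20.3
tcp_pos: [0.5547, 0.0261, 0.1865]
eef_rot: [0.0, 0.153, 0.988, -0.0]
force: [2.0, -3.9, 3.3]
grip_width: 0.0209
finger_force: 39.0
```

```bash
python3 f.py
```

```text
mean [ 3.66 -3.41  3.61] sd [0.28 0.36 0.4 ] [-30.9  30.2 131.4] 20.55
[]
```

Call:
drive_tool --plan '[[[0, 0, 0.002, 0, 0, 0, 0], [0, 0, 0.002, 0, 0, 0, 0.28], [0, 0, 0.002, 0, 0, 0, 0.35], [0, 0, 0.002, 0, 0, 0, 0.5], [0, 0, 0.002, 0, 0, 0, 0.7], [0, 0, 0.002, 0, 0, 0, 1], [0, 0, 0.002, 0, 0, 0, 1], [0, 0, 0.002, 0, 0, 0, 1], [0, 0, 0.002, 0, 0, 0, 1], [0, 0, 0.002, 0, 0, 0, 1]]]' --grip_force 20

```text
time_s: 21.55
tcp_pos: [0.5546, 0.0262, 0.1869]
eef_rot: [0.0, 0.153, 0.988, -0.0]
force: [-1.0, -0.6, -0.3]
grip_width: 0.0854
finger_force: 0.0
```

Call:
drive_tool --plan '[[[0, 0, 0.1, 0, 0, 0, 1], [0, 0, 0.3, 0, 0, 0, 1], [0, 0, 0.5, 0, 0, 0, 1], [0, 0, 0.6, 0, 0, 0, 1], [-0.2, 0.2, 0.7, 0, 0, 0, 1], [-0.4, 0.4, 0.7, 0, 0, 0, 1], [-0.6, 0.6, 0.7, 0, 0, 0, 1], [-0.8, 0.8, 0.7, 0, 0, 0, 1], [-0.8, 0.8, 0.7, 0, 0, 0, 1], [-0.8, 0.8, 0.7, 0, 0, 0, 1]]]'

```text
time_s: 22.55
tcp_pos: [0.3524, 0.2274, 0.3621]
eef_rot: [0.0, 0.152, 0.988, 0.0]
force: [-0.4, 0.6, -0.3]
grip_width: 0.0854
finger_force: 0.0
```

```bash
python3 - <<'E'
from h import *
im,d=robot.get_image("side"); t,dt=robot.get_image("top")
cat=np.hstack([cv2.resize(i,None,fx=5,fy=5,interpolation=cv2.INTER_CUBIC) for i in (im[150:240,240:320],t[125:215,235:315])])
cv2.imwrite("pics/a3.png",cat[...,::-1]); np.save("pics/t2.npy",t)
o=robot.get_obs(); print(o["tcp_pos"],o["force"],o["time_s"])
for n,i,dd in(("side",im,d),("top",t,dt)):
    print(n,blobs(n,i)); P0=cloud(n,np.load(f"pics/{n}_d.npy")); P=cloud(n,dd)
    c=B+ex*.032; 
    for Q in(P0,P):
        e=(Q-B); X,Y,Z=e@ex,e@ey,Q[...,2]-.055
        m=(np.hypot(X-.033-0.005,Y-.02)<.06)&(Z>.012)&(Z<.035)&(X>.01); print("pan z",np.median(Z[m]),m.sum(),np.median(X[m]),np.median(Y[m]))
        k=(np.abs(X+.031)<.012)&(Z>.12)&(Z<.15)&(np.abs(Y)<.08); print("knob top z",np.percentile(Z[k],[50,90]) if k.any() else None,np.median(Y[k]))
E
```

```text
[0.35186186 0.22835086 0.36216559] [ 1.06948679 -0.40890927 -0.3082576 ] 22.65
side {'red': (array([309.18733509, 183.44511873]), array([304, 176,   9,  14,  71], dtype=int32)), 'brass': (array([283.99215071, 154.32967033]), array([283, 154,   3,   2,   3], dtype=int32))}
pan z 0.015786119828810334 342 0.05499215158922867 0.019902451298379528
knob top z [0.1330634  0.13551553] -0.04586056504888279
pan z 0.02244171906931363 415 0.0503885300619031 0.024836760868998983
knob top z [0.13196454 0.13576855] 0.024212673648891375
top {'red': (array([255.56364505, 165.77282141]), array([253, 162,   6,   8,  39], dtype=int32)), 'brass': (array([251.69256757, 169.67905405]), array([251, 169,   2,   2,   3], dtype=int32))}
pan z 0.01855205018596367 623 0.04981135383260845 0.02911855780087425
knob top z [0.13599399 0.14018608] -0.03934501048447515
pan z 0.025413806704726753 642 0.05015233367422079 0.02909449080380986
knob top z [0.13707802 0.14055467] 0.028399664855174117
```

View pics/a3.png

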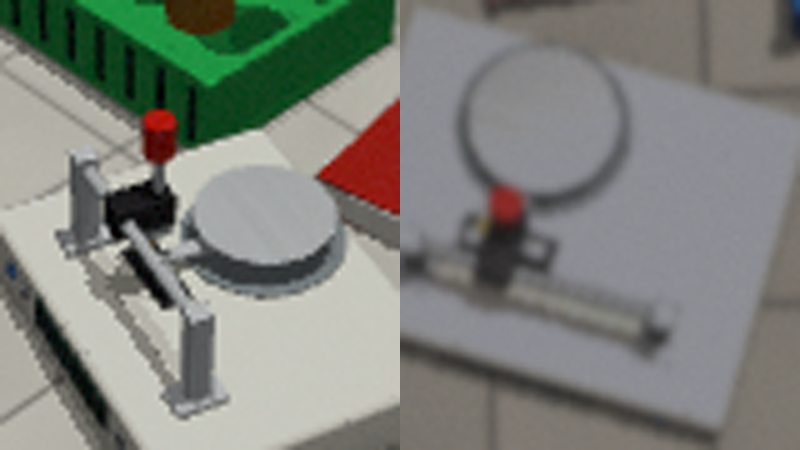

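In both views the red knob is fully up (side crop (160,115), top crop (505,205)). The pan stands 6.7 and 6.9 mm above rest in the two views, which matches the 7 mm for a seated head rather than the 11 mm for the lips. The robot is clear, so I'm handing the job in.

```bash
python3 -c "
from bench import robot
print(robot.close_job())"
```

```text
the job is handed in; nothing more can be done
None
```

The pan is locked: both camera views show it lifted about 7 mm with the knob fully up, the hook pushed the post with only about 2 N, and I handed the job in at about 23 s with the robot clear.

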